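# Top up the leaning cell holder to the pointer

## Robot

A 7-joint arm with a two-finger parallel gripper is mounted at the origin on a cart in front of the work surface, level with it; the furniture and walls round the work are solid. World frame = base frame: x ahead of the robot, y to its left, z up, the work surface at z = 0. Lengths are in m, angles in rad, forces in N, time in s.
With the tool pointing down it reaches from about 0.4 to 0.85 m from the base axis. Payload 4.5 kg.
Tool frame: the origin (TCP) lies at the very end of the fingers, on their centre line; the grasp point (between the pads) lies 19 mm behind it; z points along the fingers, y is the line along which they close (so a half turn about z gives the same grasp; the last joint's range is limited). The gripper opens to 88 mm and grips with 3 to 60 N. Pads are 18 mm wide; open, the fingers measure 123 mm over their backs; the gripper's body (75 mm by 187 mm) begins 45 mm behind the grasp point.
Start: joints at [1.165, 0.689, -0.195, 1.565, 0.157, 0.902, -0.215], TCP at [0.266, -0.566, 0.239] pointing down, gripper open.
Joint ranges: [-3.01, 3.01], [-0.46, 2.08], [-1.47, 1.51], [0.13, 2.56], [-1, 4.14], [0.04, 2.09], [-2.66, 2.66]. Speed limits (rad/s): [2.57, 2.57, 3.14, 3.14, 3.14, 3.14, 3.14].

## Interface

Orientations are given as a rotation vector (axis times angle).
In Python, from rig import r gives the robot as it stands.
- The arm moves only by the tool hand_motion, called after ">>>" as name(argument=value, ...) on one line, values as JSON. Schema: {"type":"object","properties":{"motion":{"type":"array","items":{"type":"array","items":{"type":"number"},"minItems":6,"maxItems":6},"minItems":1,"maxItems":20},"aperture":{"type":"number"},"grip_n":{"type":"number"},"only":{"type":"string"},"quiet":{"type":"boolean"},"lines":{"type":"string"}},"required":["motion"],"additionalProperties":false}. motion is a list of rows, 1 to 20 of them, each of 6 numbers: dx, dy, dz in units of 100 mm, then a rotation vector rx, ry, rz in rad; each row shifts and turns the commanded pose from where the row before left it, along the tool's axes as they then stand; what a row does not reach is not made up. A row lasts 1/12 s, in which the tool goes at most 0.0417 m and 0.125 rad, less where a joint would pass 70% of its speed; a pose out of reach is approached as far as the arm can. aperture is the opening from 0.0 (shut) to 1.0 (fully open), set as the call begins (left out keeps the last). The fingers move at their own pace and stop on an object; grip_n is the grip in N (left out, the last holds). Time passes only in rows, so rows that do not move let the fingers close. The tool returns the time, the measured TCP pose, the force, the opening and the grip force at its end. only (a regular expression) keeps the lines of the reply that match it, lines (a string "A,B") keeps lines A to B, and quiet returns only ok. Input that does not fit is refused with a message, and nothing moves.
- r.state(): the state, without advancing time (a new reading comes with each control period).
- r.snapshot(name): name is "scene" or "top" or "wrist"; returns a dict with "color" (384x512x3 uint8, red, green, blue), "fx", "fy", "cx", "cy" (pixels), "R" (3x3) and "t" (3): a world point X has camera coordinates R X + t. Camera axes: x right, y down, z forward; pixel columns grow to the right and rows downward; lengths in m; the calibration is good to about 2 mm. A picture is of the moment at which its call begins. There is no depth.
- r.finish_job(): hands the job in; it is judged then, once.
The state is a dict: "clock": time; "q": joint angles; "qvel": joint speeds; "joint_torque": joint torques, N m; "ee_pos": TCP position; "orientation": TCP orientation; "force": force on the tool from outside, world axes, zero at the start; "moment": the same for the moment, N m; "gripper_width": opening from 0.0 (shut) to 1.0 (fully open); "gripper_force": force on a finger pad.
Only numpy, scipy, OpenCV 4.12 (cv2) and the standard library are available. Lean on these libraries where they do the work, as an engineer would, in place of code of your own. Each camera call takes 0.05 s, during which the arm holds its last target. There are 200 camera calls.

## Task

Fill the leaning battery holder: stack flat round cells from the table on the one already in it, each seated flat on the one below, until the top of the stack reaches the pointer on the holder, and stop with the first cell that reaches it. Leave the cells that are not needed lying flat on the table, do not shift the pointer, and leave the tin, the carton and the compass where they are.

Things in the scene. Friction and masses are not known exactly. Their poses are not given: they have to be found in the camera images.
- stand: fixed green foot plate of the cell holder, 130 x 100 x 8 mm; the holder is mounted on it. Origin on the table under the centre of the holder's floor; z up; the holder leans toward this body's -x, and its slots face +y and -y. Its place and yaw vary. A tall radio set stands on the table behind it (from x = 0.70 on, y = -0.3 to 0.08): keep the arm clear of it
- holder: fixed leaning tube on the stand. Origin: centre of its inner floor, 50 mm above the table; z: tube axis, out of the mouth, leaning 0.48 rad (27 deg) from vertical to the robot. Inside diameter 67 mm; 4 mm walls, 80 mm high, at +x and -x only; sides +y, -y are slots 43 mm wide over the full height with free space beside, so fingers closing along y can go down them with a cell
- mark (a joint): slide of the brass pointer along the tube, m: the pointer's middle is 30 mm + this value above the tube's floor (along the axis). Range 0 to 0.040, starts between 0.002 and 0.038; a stiff friction fit that stays where it is left
- mark_line (a point): the mark: middle height of the brass pointer, on the tube axis, axes as the holder's. The pointer is a 6 mm thick clip round the far, upper wall with an ear at each side (x = +26 to +33, y = +-29 to +-53 mm), clear of fingers in the middle of the slots. The stack's top must reach this height along the axis
- cell_0_center (a point): flat round cell (disc), 60 mm diameter, 24 mm thick, 0.13 kg, metal with a black band round the edge, faces alike; already at the bottom of the holder; the frame's origin is its centre, 12 mm above the holder's floor along the axis; its top is thus at 24 mm, with one more cell 48 mm, with two more 72 mm
- cell_0: the same cell already in the holder; origin at the centre of its underside
- cell_1_center (a point): flat round cell (disc), 60 mm diameter, 24 mm thick, 0.13 kg, metal with a black band round the edge, faces alike; lies flat on the table to the left of the holder; the frame's origin is the cell's centre, 12 mm above the table, z along the disc's axis
- cell_2_center (a point): flat round cell (disc), 60 mm diameter, 24 mm thick, 0.13 kg, metal with a black band round the edge, faces alike; lies flat on the table to the left of the holder; the frame's origin is the cell's centre, 12 mm above the table, z along the disc's axis
- cell_3_center (a point): flat round cell (disc), 60 mm diameter, 24 mm thick, 0.13 kg, metal with a black band round the edge, faces alike; lies flat on the table to the left of the holder; the frame's origin is the cell's centre, 12 mm above the table, z along the disc's axis
- cell_1: the same cell as point cell_1_center; origin at the centre of one face, z along the disc's axis
- cell_2: the same cell as point cell_2_center; origin at the centre of one face, z along the disc's axis
- cell_3: the same cell as point cell_3_center; origin at the centre of one face, z along the disc's axis
- spares_tin: bystander: green hinged tin, 76 x 93 x 36 mm, closed; origin at the centre of its underside
- valve_carton: bystander: upright brown carton, 35 x 34 x 75 mm; origin at the centre of its underside
- compass: bystander: round closed pocket compass, 64 x 55 x 20 mm; origin at the centre of its underside

How it is judged:
At the end, for the whole second after the job is handed in: Each cell is at rest, either flat on the table or seated in the holder (height within 3.5 mm of flat on the one below, 7 mm of the axis, 0.1 rad), the first one still at the bottom; the stack's top is at most 4 mm below the pointer's middle and at most 28 mm (one cell + 4 mm) above it (x of cell_0_center in the frame of holder between -0.007 and 0.007 m and y of cell_0_center in the frame of holder between -0.007 and 0.007 m and z of cell_0_center in the frame of holder between 0.0085 and 0.0155 m and angle between the z axis of cell_0 and the z axis of holder, either way round below 0.1 rad and ((height (world z) of cell_1_center between 0.008 and 0.016 m and angle between the z axis of cell_1 and the z axis of stand, either way round below 0.1 rad) or (x of cell_1_center in the frame of holder between -0.007 and 0.007 m and y of cell_1_center in the frame of holder between -0.007 and 0.007 m and (z of cell_1_center in the frame of holder between 0.0325 and 0.0395 m or z of cell_1_center in the frame of holder between 0.0565 and 0.0635 m) and angle between the z axis of cell_1 and the z axis of holder, either way round below 0.1 rad and z of cell_1_center in the frame of mark_line below 0.016 m)) and ((height (world z) of cell_2_center between 0.008 and 0.016 m and angle between the z axis of cell_2 and the z axis of stand, either way round below 0.1 rad) or (x of cell_2_center in the frame of holder between -0.007 and 0.007 m and y of cell_2_center in the frame of holder between -0.007 and 0.007 m and (z of cell_2_center in the frame of holder between 0.0325 and 0.0395 m or z of cell_2_center in the frame of holder between 0.0565 and 0.0635 m) and angle between the z axis of cell_2 and the z axis of holder, either way round below 0.1 rad and z of cell_2_center in the frame of mark_line below 0.016 m)) and ((height (world z) of cell_3_center between 0.008 and 0.016 m and angle between the z axis of cell_3 and the z axis of stand, either way round below 0.1 rad) or (x of cell_3_center in the frame of holder between -0.007 and 0.007 m and y of cell_3_center in the frame of holder between -0.007 and 0.007 m and (z of cell_3_center in the frame of holder between 0.0325 and 0.0395 m or z of cell_3_center in the frame of holder between 0.0565 and 0.0635 m) and angle between the z axis of cell_3 and the z axis of holder, either way round below 0.1 rad and z of cell_3_center in the frame of mark_line below 0.016 m)) and ((x of cell_1_center in the frame of holder between -0.007 and 0.007 m and y of cell_1_center in the frame of holder between -0.007 and 0.007 m and (z of cell_1_center in the frame of holder between 0.0325 and 0.0395 m or z of cell_1_center in the frame of holder between 0.0565 and 0.0635 m) and angle between the z axis of cell_1 and the z axis of holder, either way round below 0.1 rad and z of cell_1_center in the frame of mark_line above -0.016 m) or (x of cell_2_center in the frame of holder between -0.007 and 0.007 m and y of cell_2_center in the frame of holder between -0.007 and 0.007 m and (z of cell_2_center in the frame of holder between 0.0325 and 0.0395 m or z of cell_2_center in the frame of holder between 0.0565 and 0.0635 m) and angle between the z axis of cell_2 and the z axis of holder, either way round below 0.1 rad and z of cell_2_center in the frame of mark_line above -0.016 m) or (x of cell_3_center in the frame of holder between -0.007 and 0.007 m and y of cell_3_center in the frame of holder between -0.007 and 0.007 m and (z of cell_3_center in the frame of holder between 0.0325 and 0.0395 m or z of cell_3_center in the frame of holder between 0.0565 and 0.0635 m) and angle between the z axis of cell_3 and the z axis of holder, either way round below 0.1 rad and z of cell_3_center in the frame of mark_line above -0.016 m)) and linear speed of each of cell_0, cell_1, cell_2, cell_3 below 0.02 m/s); the robot touches nothing.
It fails at once if the pointer is shifted by more than 5 mm (distance of mark_line from where it was at the start of the episode above 0.005 m).
It fails at once if the tin is moved by more than 30 mm (distance of spares_tin from where it was at the start of the episode above 0.03 m).
It fails at once if the carton is moved by more than 30 mm (distance of valve_carton from where it was at the start of the episode above 0.03 m).
It fails at once if the compass is moved by more than 30 mm (distance of compass from where it was at the start of the episode above 0.03 m).
It also fails if it takes over 62 s, if anything falls off the work surface, if the arm or the gripper's body presses on something with over 40 N, if the wrist force passes 120 N, or if a joint passes its speed limit or range.

## Working session

There is one attempt and no reset: what is moved stays moved. The work goes in short steps, Python scripts to look and compute and a tool call to move; the robot and the scene stay as the last step left them, time stands still between calls to the robot, and variables do not carry over. Pictures are saved under pics/ and viewed, at most 10 in all, crops included, and the job is handed in when it is done.

```bash
ls; mkdir -p pics; python3 - <<'E'
from rig import r
import cv2,json
s=r.state();print(s)
for n in("scene","top"):
    p=r.snapshot(n);cv2.imwrite(f"pics/{n}0.png",p["color"][:,:,::-1])
    print(n,p["fx"],p["fy"],p["cx"],p["cy"],p["R"],p["t"])
E
```

```text
pics
rig.py
{'clock': 0.0, 'q': array([ 1.16479384,  0.68996909, -0.19452649,  1.56635617,  0.15730494,
        0.90247901, -0.21506406]), 'qvel': array([-0.00016799, -0.00047519,  0.00092279,  0.0016908 , -0.00166412,
       -0.00162254, -0.00095022]), 'joint_torque': array([-4.28046851e-04, -5.27561688e+01, -1.26665957e+00, -1.53428113e+01,
       -5.26303018e-02,  6.60761187e-03,  1.30760650e-04]), 'ee_pos': array([ 0.26579161, -0.5649679 ,  0.2379164 ]), 'orientation': array([-3.06419305e+00, -6.85111789e-01,  8.16557145e-04]), 'force': array([0.24617384, 0.08131606, 0.15373909]), 'moment': array([-0.01863478,  0.00508028,  0.05348356]), 'gripper_force': 0.0, 'gripper_width': 0.9986451934972327}
scene 480.7803724228987 480.7803724228987 244.78115640532104 195.2777320363504 [[-0.8477246  -0.52986108  0.024703  ]
 [-0.26514684  0.38295296 -0.88489784]
 [ 0.45941284 -0.75669959 -0.46512964]] [0.48500378 0.20222466 1.3558461 ]
top 423.41629762332633 423.41629762332633 246.43345675227354 187.85502917687623 [[ 0.0042329  -0.99986637 -0.01579006]
 [-0.99266017 -0.00229288 -0.12091541]
 [ 0.12086305  0.01618599 -0.99253722]] [0.02751268 0.56180749 1.10377589]
```

View pics/scene0.png

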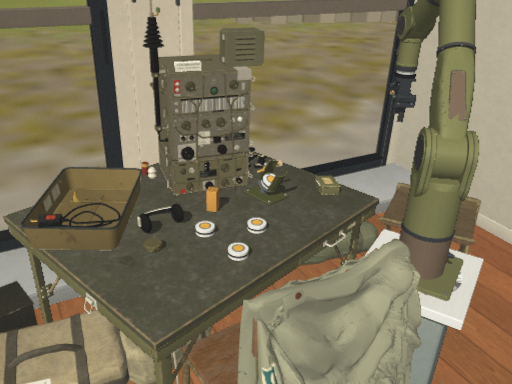

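View pics/top0.png

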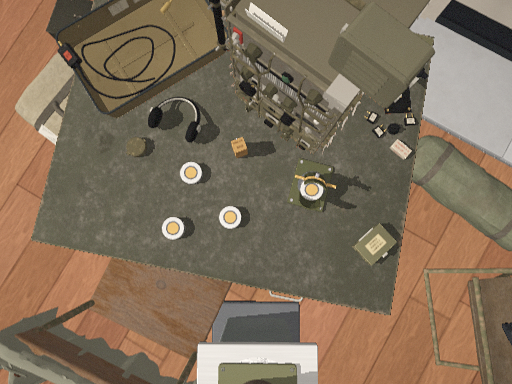

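Top view: cells at (191,173), (230,217) and (173,228), holder at (312,185) with a brass pointer, carton (239,147), tin (376,244), compass (137,147). In the scene view the cells are at (205,229), (257,225) and (238,251), and the holder at (270,182). I'll enlarge the holder in both and find the cell blobs.

```bash
cat > h.py <<'E'
import numpy as np,cv2
from scipy.spatial.transform import Rotation as Ro
def ray(p,uv):
    d=p["R"].T@np.array([(uv[0]-p["cx"])/p["fx"],(uv[1]-p["cy"])/p["fy"],1]);return -p["R"].T@p["t"],d
def onz(p,uv,z):
    o,d=ray(p,uv);return o+d*(z-o[2])/d[2]
def tri(obs):
    A=np.zeros((3,3));b=np.zeros(3);L=[]
    for p,uv in obs:
        o,d=ray(p,uv);d=d/np.linalg.norm(d);M=np.eye(3)-np.outer(d,d);A+=M;b+=M@o;L.append((o,d))
    x=np.linalg.solve(A,b);return x,[np.linalg.norm(np.cross(x-o,d)) for o,d in L]
def proj(p,X):
    c=np.asarray(X)@p["R"].T+p["t"];return np.stack([c[...,0]/c[...,2]*p["fx"]+p["cx"],c[...,1]/c[...,2]*p["fy"]+p["cy"]],-1)
def orange(p):
    h=cv2.cvtColor(p["color"],cv2.COLOR_RGB2HSV)
    m=cv2.inRange(h,(12,90,150),(30,255,255))
    n,l,s,c=cv2.connectedComponentsWithStats(m)
    return [(c[i].round(1),s[i].tolist()) for i in range(1,n) if s[i,4]>25]
E
python3 - <<'E'
from rig import r
from h import *
P={n:r.snapshot(n) for n in("scene","top")}
for n in P:
    for o in orange(P[n]): print(n,o)
a=cv2.resize(P["scene"]["color"][145:215,230:300],(400,400),interpolation=cv2.INTER_CUBIC)
b=cv2.resize(P["top"]["color"][150:220,280:350],(400,400),interpolation=cv2.INTER_CUBIC)
cv2.imwrite("pics/crop1.png",np.hstack([a,b])[:,:,::-1])
E
```

```text
scene (array([270.2, 178.3]), [268, 176, 6, 6, 30])
scene (array([327. , 180.5]), [322, 178, 11, 6, 50])
scene (array([210.9, 198.6]), [206, 187, 12, 25, 234])
scene (array([ 74.7, 197.8]), [73, 192, 5, 10, 28])
scene (array([256.4, 222. ]), [252, 220, 10, 5, 41])
scene (array([204.6, 225.1]), [200, 223, 10, 5, 43])
scene (array([454.3, 246. ]), [451, 242, 8, 8, 47])
scene (array([237.9, 247.5]), [233, 245, 11, 6, 54])
scene (array([495.9, 280.4]), [478, 261, 34, 42, 730])
scene (array([278.3, 283.6]), [275, 280, 8, 8, 36])
scene (array([ 77.9, 303.6]), [73, 298, 12, 14, 95])
scene (array([ 65.1, 311. ]), [62, 302, 7, 16, 38])
scene (array([ 87.8, 306.1]), [85, 302, 6, 9, 30])
scene (array([487.6, 337.5]), [460, 307, 52, 63, 1367])
scene (array([237. , 315.7]), [232, 310, 10, 13, 51])
scene (array([227.6, 319.9]), [223, 315, 10, 11, 64])
scene (array([449.3, 372.8]), [435, 360, 33, 24, 242])
scene (array([465.2, 372.3]), [452, 361, 26, 23, 58])
scene (array([195. , 378.3]), [191, 370, 12, 14, 73])
scene (array([499. , 375.4]), [493, 370, 13, 11, 50])
top (array([ 30.3, 195.4]), [0, 0
[... 776 characters left out ...]
]), [498, 257, 9, 11, 26])
top (array([453. , 317.4]), [429, 273, 49, 92, 3126])
top (array([487.6, 274.3]), [475, 273, 27, 6, 54])
top (array([239.5, 292. ]), [225, 283, 31, 17, 353])
top (array([264.7, 295.8]), [251, 288, 39, 13, 229])
top (array([285.7, 294.8]), [272, 291, 29, 8, 72])
top (array([466.1, 298.9]), [461, 292, 9, 13, 28])
top (array([ 44.8, 308.5]), [40, 306, 11, 7, 29])
top (array([ 73.3, 322.1]), [67, 315, 17, 17, 91])
top (array([209.5, 336.3]), [206, 328, 6, 14, 45])
top (array([155.5, 353.8]), [119, 330, 70, 49, 1255])
top (array([445.5, 374.1]), [418, 354, 59, 30, 907])
top (array([192.7, 373.1]), [187, 362, 10, 20, 104])
top (array([  4.3, 375.5]), [0, 369, 9, 14, 53])
```

View pics/crop1.png

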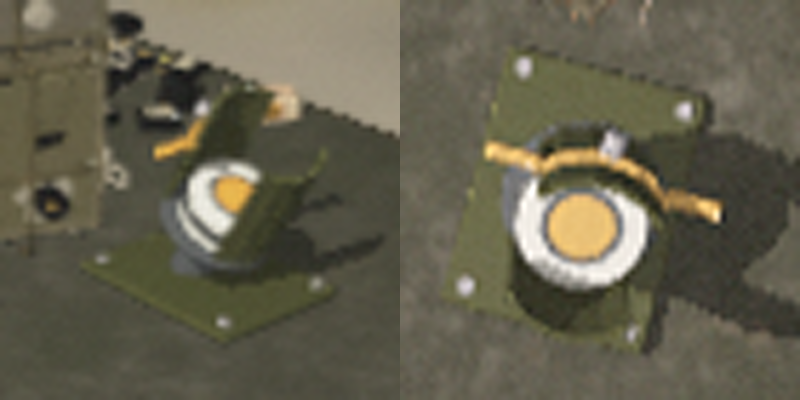

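Crop: the holder leans down in the top view. Its pointer ear tips are at (492,152) and (716,212), and the foot-plate screws at (522,67), (684,110), (465,285), (632,333). In the scene view the near ear tip is at (160,152). Next I'll fit stand x, y, yaw and the mark, and triangulate the cells.

```bash
cat >> h.py <<'E'
def holderT(x,y,yaw):
    Rs=Ro.from_euler('z',yaw).as_matrix(); Rh=Rs@Ro.from_euler('y',-0.48).as_matrix()
    return Rs,Rh,np.array([x,y,0.05])
E
python3 - <<'E'
from rig import r
from h import *
from scipy.optimize import least_squares
S,T=[r.snapshot(n) for n in("scene","top")]
for a,b in(((204.6,225.1),(190.4,172.1)),((256.4,222),(229.8,216.9)),((237.9,247.5),(172.5,227.7))):
    x,e=tri([(S,a),(T,b)]);print("cell",x.round(4),np.round(e,4),onz(T,b,.024).round(4))
x,e=tri([(S,(270.2,178.3)),(T,(311.4,189.1))]);print("cell0 top",x.round(4),np.round(e,4))
f=lambda c,o:np.array([o[0]+(c[0]+.5)/5.714-.5,o[1]+(c[1]+.5)/5.714-.5])
to=(280,150);so=(230,145)
tips=[f((490,152),to),f((718,212),to)]
ls=f((155,153),so)
corners=[f(c,to) for c in((510,50),(705,97),(443,297),(640,352))]
sc=[(65,50),(65,-50),(-65,50),(-65,-50)]
def res(v,full=False):
    x,y,yaw,m=v;Rs,Rh,o=holderT(x,y,yaw)
    top=proj(T,o+Rh@[0,0,.024]);R=[top-[311.4,189.1], proj(S,o+Rh@[0,0,.024])-[271.5,178.3]]
    for s,t in((1,0),(-1,1)):
        R.append(proj(T,o+Rh@[.0295,s*.053,.03+m])-tips[t])
    R.append(proj(S,o+Rh@[.0295,.053,.03+m])-ls)
    R+= [proj(T,np.array([x,y,.008])+Rs@[a/1000*1.0,b/1000,0])-c for (a,b),c in zip([(50,65),(50,-65),(-50,65),(-50,-65)] if v_sw else sc,corners)]
    return np.concatenate(R)
for v_sw in(0,1):
    q=least_squares(res,[.6,-.15,-.25,.02],loss='soft_l1');print(v_sw,q.x.round(4),q.cost,q.fun.round(1))
E
```

```text
cell [0.6057 0.1827 0.0221] [0.0006 0.0006] [0.606  0.1827 0.024 ]
cell [0.4839 0.0739 0.0206] [0.0004 0.0004] [0.4841 0.074  0.024 ]
cell [0.4542 0.2281 0.0216] [0.0005 0.0005] [0.4546 0.2279 0.024 ]
cell0 top [ 0.5554 -0.1397  0.0688] [0.0008 0.0008]
0 [ 0.5729 -0.3341 -0.2775 -0.0765] 159.43932941829098 [ 74.1  -2.8  22.  -18.9   0.8 -13.6  -1.1 -13.5  15.4  -1.6  -1.5  -0.4
  -0.2   1.2  -1.5   1.4  -0.2   2. ]
1 [ 0.5669 -0.3219 -0.3098 -0.0108] 181.49667385966788 [ 69.3  -0.6  21.9 -17.5  -0.4  -4.8  -0.5  -2.8  21.5 -11.8 -11.8   4.8
  -0.2  10.9 -10.3  -4.1   1.4   0.9]
```

The right-hand crop sits 400 px to the right in the composite, so I'll correct for that offset.

```bash
python3 - <<'E'
from rig import r
from h import *
from scipy.optimize import least_squares
S,T=[r.snapshot(n) for n in("scene","top")]
f=lambda c,o:np.array([o[0]+(c[0]+.5)/5.714-.5,o[1]+(c[1]+.5)/5.714-.5])
to=(280-70,150);so=(230,145)
tips=[f((488,150),to),f((720,212),to)]
ls=f((155,153),so)
corners=[f(c,to) for c in((510,50),(705,97),(443,297),(640,352))]
def res(v):
    x,y,yaw,m=v;Rs,Rh,o=holderT(x,y,yaw)
    R=[proj(T,o+Rh@[0,0,.024])-[311.4,189.1], proj(S,o+Rh@[0,0,.024])-[271,178.3]]
    for s,t in((1,0),(-1,1)): R.append(proj(T,o+Rh@[.0295,s*.053,.03+m])-tips[t])
    R.append(proj(S,o+Rh@[.0295,.053,.03+m])-ls)
    R+= [proj(T,np.array([x+dx*np.cos(yaw),y+dx*np.sin(yaw),.008])+Rs@[a/1000,b/1000,0])-c for (a,b),c in zip([(u,w),(u,-w),(-u,w),(-u,-w)],corners)]
    return np.concatenate(R)
for u,w in((65,50),(50,65)):
    dx=0;q=least_squares(res,[.6,-.15,-.25,.02],loss='soft_l1');print(q.x.round(4),q.cost,q.fun.round(1))
E
```

```text
[ 0.5702 -0.1441 -0.2619  0.023 ] 9.331285441722837 [ 0.6 -2.  -1.3 -1.1 -0.1 -1.   0.4 -0.9  0.  -1.4 -0.8  0.6  0.2  1.7
 -1.   2.6  0.2  2.5]
[ 0.5664 -0.1433 -0.2552  0.0175] 35.80506548231228 [ 0.3 -0.5 -0.5 -0.7 -0.4 -0.   0.  -0.3  0.3  0.  -7.9  5.8  3.9  9.4
 -5.1 -2.6  6.7 -0.1]
```

Pointer height comes out around 48–53 mm, which is too rough to decide the count, so I'll use the wrist camera over the holder.

```bash
cat >> h.py <<'E'
def delta(s,pos,Rt=None):
    R0=Ro.from_rotvec(s["orientation"]).as_matrix()
    d=R0.T@(np.asarray(pos)-s["ee_pos"])
    rv=None if Rt is None else Ro.from_matrix(R0.T@Rt).as_rotvec()
    return d.round(4),rv if rv is None else rv.round(4),(R0.T@Rt).T@d if Rt is not None else None
def down(yaw): # tool down, tool y along world dir (yaw+90deg) up to half turn
    z=np.array([0,0,-1.]);y=np.array([-np.sin(yaw),np.cos(yaw),0]);return np.stack([np.cross(y,z),y,z],1)
E
python3 - <<'E'
from rig import r
from h import *
s=r.state();print(Ro.from_rotvec(s["orientation"]).as_matrix().round(3))
for a in(0,np.pi): print(delta(s,(.47,-.2,.32),down(-.26+a)))
p=r.snapshot("wrist");print(-p["R"].T@p["t"]-s["ee_pos"],p["R"].round(3),p["fx"])
E
```

```text
[[ 0.905  0.426 -0.   ]
 [ 0.426 -0.905  0.   ]
 [-0.    -0.    -1.   ]]
(array([ 0.3401, -0.2439, -0.0813]), array([-1.0000e-04, -2.0000e-04, -2.4418e+00]), array([-0.10312636,  0.40560075, -0.08135977]))
(array([ 0.3401, -0.2439, -0.0813]), array([-2.000e-04,  1.000e-04,  6.998e-01]), array([ 0.10312636, -0.40560075, -0.08135977]))
[0.06861657 0.03429304 0.14550402] [[ 0.425 -0.905 -0.002]
 [-0.865 -0.407  0.294]
 [-0.267 -0.124 -0.956]] 327.14343604368014
```

The rows are not in the units I measure in: shifts go in units of 100 mm. I convert before sending: 0.03 m is 0.3, -0.022 m is -0.22.

>>> hand_motion(motion=[[0, 0, -0.4, 0, 0, 0], [0, 0, -0.4, 0, 0, 0], [0.3, -0.22, 0, 0, 0, 0], [0.3, -0.22, 0, 0, 0, 0], [0.3, -0.22, 0, 0, 0, 0], [0.3, -0.22, 0, 0, 0, 0], [0.3, -0.22, 0, 0, 0, 0], [0.3, -0.22, 0, 0, 0, 0], [0.3, -0.22, 0, 0, 0, 0], [0.3, -0.22, 0, 0, 0, 0], [0.3, -0.22, 0, 0, 0, 0], [0.3, -0.22, 0, 0, 0, 0], [0.3, -0.22, 0, 0, 0, 0], [0.3, -0.22, 0, 0, 0, 0]], aperture=1.0)

```text
clock: 1.62
ee_pos: [0.4801, -0.1717, 0.319]
orientation: [3.066, 0.685, 0.001]
force: [-0.0, -0.4, 0.4]
gripper_width: 1.003
gripper_force: 0.0
```

>>> hand_motion(motion=[[0, 0, 0, 0, 0, 0.117], [0, 0, 0, 0, 0, 0.117], [0, 0, 0, 0, 0, 0.117], [0, 0, 0, 0, 0, 0.117], [0, 0, 0, 0, 0, 0.117], [0, 0, 0, 0, 0, 0.117], [0, 0, 0, 0, 0, 0], [0, 0, 0, 0, 0, 0]])

```text
clock: 2.28
ee_pos: [0.4795, -0.1732, 0.3188]
orientation: [3.115, -0.405, 0.0]
force: [-0.0, 0.3, 0.1]
gripper_width: 0.998
gripper_force: 0.0
```

```bash
python3 - <<'E'
from rig import r
import cv2,pickle
p=r.snapshot("wrist");p["s"]=r.state();pickle.dump(p,open("w1.pkl","wb"))
cv2.imwrite("pics/w1.png",p["color"][:,:,::-1])
E
```

```text
(no output)
```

View pics/w1.png

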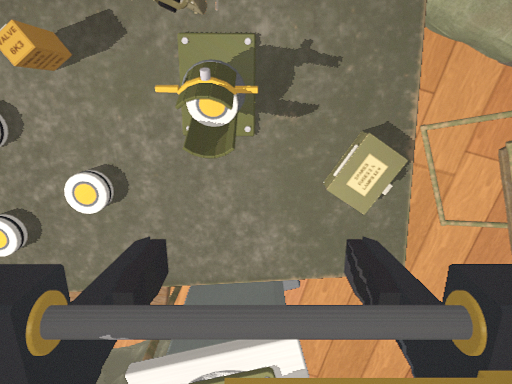

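Wrist view: plate corners (179,33), (254,33), (254,136); pointer ear tips (155,89), (257,90); cell_0 cap about (212,104); cell at (88,192). Now a second place further left.

Scaled: -0.036 m is -0.36, -0.016 m is -0.16.

>>> hand_motion(motion=[[0, -0.36, 0, 0, 0, 0], [0, -0.36, 0, 0, 0, 0], [0, -0.36, 0, 0, 0, 0], [0, -0.36, 0, 0, 0, 0], [0, -0.16, 0, 0, 0, 0], [0, 0, 0, 0, 0, 0], [0, 0, 0, 0, 0, 0], [0, 0, 0, 0, 0, 0]])

```text
clock: 3.0
ee_pos: [0.5206, -0.0205, 0.3187]
orientation: [3.113, -0.412, -0.0]
force: [-1.4, -0.5, 1.3]
gripper_width: 0.996
gripper_force: 0.0
```

```bash
python3 - <<'E'
from rig import r
import cv2,pickle
import numpy as np
p=r.snapshot("wrist");p["s"]=r.state();pickle.dump(p,open("w2.pkl","wb"))
w1=pickle.load(open("w1.pkl","rb"))
a=cv2.resize(w1["color"][20:170,140:290],(400,400),interpolation=cv2.INTER_CUBIC)
cv2.imwrite("pics/w2.png",np.hstack([cv2.copyMakeBorder(a,0,0,0,0,0),cv2.resize(p["color"][20:170,300:450],(400,400),interpolation=cv2.INTER_CUBIC)])[:,:,::-1])
E
```

```text
(no output)
```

View pics/w2.png

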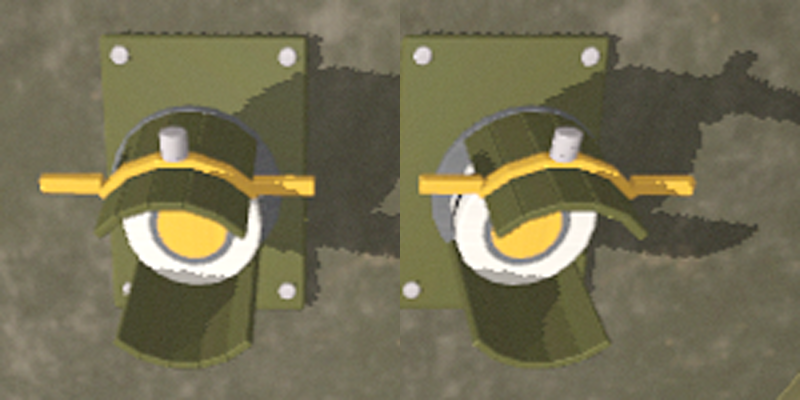

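Crops: W1 ear tips (40,183), (314,186), screws (119,55), (287,57), (287,291). W2 ear tips (19,184), (293,185), screws (23,55), (190,57), (12,291). Front wall rim corners: W1 (118,342), (250,345) and W2 (73,345), (208,345).

```bash
python3 - <<'E'
from h import *
import pickle
from scipy.optimize import least_squares
A,B=[pickle.load(open(f"w{i}.pkl","rb")) for i in(1,2)]
f=lambda c,o:np.array([o[0]+(c[0]+.5)/2.667-.5,20+(c[1]+.5)/2.667-.5])
a=lambda *c:f(c,(140,));b=lambda *c:f(c,(300,))
for n,u,v in(("tipL",a(40,183),b(19,184)),("tipR",a(314,186),b(293,185)),("scTL",a(119,55),b(23,55)),("scTR",a(287,57),b(190,57)),("rimL",a(118,342),b(73,345)),("rimR",a(250,345),b(208,345))):
    x,e=tri([(A,u),(B,v)]);print(n,x.round(4),np.round(e,4))
sc=[((1,1),a(119,55),b(23,55)),((1,-1),a(287,57),b(190,57)),((-1,-1),a(287,291),None),((-1,1),None,b(12,291))]
cor=[((65,50),a(103,37),b(5,36)),((65,-50),a(304,37),b(207,36)),((-65,-50),a(304,306),None)]
def res(v):
    x,y,yaw,m,sx,sy,ex=v;Rs,Rh,o=holderT(x,y,yaw);R=[]
    def add(X,u,w):
        if u is not None:R.append(proj(A,X)-u)
        if w is not None:R.append(proj(B,X)-w)
    for (i,j),u,w in sc:add(np.array([x,y,.009])+Rs@[i*sx,j*sy,0],u,w)
    for (i,j),u,w in cor:add(np.array([x,y,.008])+Rs@[i/1e3,j/1e3,0],u,w)
    add(o+Rh@[ex,.053,.033+m],a(40,183),b(19,184));add(o+Rh@[ex,-.053,.033+m],a(314,186),b(293,185))
    add(o+Rh@[-.0255,.0215,.08],a(123,335),b(78,338)) if 0 else None
    R.append([(ex-.0295)*200])
    return np.concatenate(R)
q=least_squares(res,[.57,-.144,-.26,.02,.055,.04,.0295],loss='soft_l1');print(q.x.round(4),q.cost,q.fun.round(1))
x,y,yaw,m=q.x[:4];Rs,Rh,o=holderT(x,y,yaw)
for n,c in(("face0",[0,0,.024]),):print(n,(o+Rh@c).round(4),proj(A,o+Rh@c),proj(B,o+Rh@c))
for c in orange(A):print(c)
for c in orange(B):print(c)
E
```

```text
tipL [ 0.5854 -0.0907  0.108 ] [0.0001 0.0001]
tipR [ 0.5571 -0.1933  0.1079] [0. 0.]
scTL [ 0.6394 -0.1194  0.0101] [0. 0.]
scTR [ 0.618  -0.1964  0.0088] [0.0001 0.0001]
rimL [ 0.518  -0.0991  0.1044] [0.0006 0.0006]
rimR [ 0.5037 -0.152   0.1073] [0.0001 0.0001]
[ 0.5752 -0.143  -0.2679  0.0208  0.0554  0.0399  0.0235] 7.934123978702617 [ 0.1  0.4 -0.3  0.4 -0.2  0.2 -0.1 -0.1 -0.2  0.8 -0.3  0.4 -2.2 -1.2
 -1.2 -0.7  1.5 -0.5  2.1 -0.4  0.8  2.2  0.   0.1  0.3 -0.1 -0.2 -0.1
  0.1 -0.  -1.2]
face0 [ 0.5645 -0.1401  0.0713] [210.96678046  95.79329434] [348.07486237  95.74438676]
(array([14.5, 42.9]), [0, 20, 36, 46, 986])
(array([458. , 162.1]), [405, 27, 107, 275, 20769])
(array([204.4,  86.5]), [154, 77, 104, 18, 660])
(array([211.1, 107.1]), [199, 99, 27, 18, 362])
(array([381.4, 156.6]), [373, 146, 15, 20, 80])
(array([510.1, 156.1]), [509, 149, 3, 14, 29])
(array([503.1, 163.3]), [501, 151, 5, 22, 36])
(array([358.3, 161.4]), [355, 155, 9, 16, 46])
(array([360.9, 171.3]), [354, 164, 14, 16, 51])
(array([362.5, 179.3]), [358, 175, 10, 10, 32])
(array([371.8, 189.9]), [361, 175
[... 1147 characters left out ...]
479, 175, 12, 14, 48])
(array([444.1, 186.5]), [436, 181, 13, 12, 42])
(array([197.2, 194.3]), [187, 184, 22, 21, 353])
(array([478.7, 201.7]), [476, 197, 8, 10, 38])
(array([509.1, 249.1]), [505, 224, 7, 40, 155])
(array([103.7, 239.1]), [94, 230, 21, 19, 313])
(array([434.5, 285.2]), [416, 276, 31, 26, 423])
(array([349.2, 294.9]), [340, 282, 23, 23, 293])
(array([237.6, 296.3]), [229, 287, 18, 18, 269])
(array([192.9, 297.4]), [150, 288, 80, 17, 952])
(array([ 31.5, 328.1]), [26, 296, 17, 60, 279])
(array([480. , 327.5]), [470, 296, 16, 59, 273])
(array([156.5, 343.2]), [114, 340, 87, 10, 568])
(array([237.8, 342.9]), [233, 340, 12, 8, 73])
(array([400.5, 362.1]), [391, 340, 22, 38, 423])
```

```bash
python3 - <<'E'
from rig import r
from h import *
s=r.state();print(s["q"].round(3),s["clock"])
import pickle
A,B=[pickle.load(open(f"w{i}.pkl","rb")) for i in(1,2)]
x,e=tri([(A,(84.8,193.8)),(B,(197.2,194.3))]);print("cell2",x,e)
x,e=tri([(A,(2.4,239.3)),(B,(103.7,239.1))]);print("cell3?",x,e)
print(onz(B,(197.2,194.3),.024),onz(B,(103.7,239.1),.024),onz(B,(90.8,130.1),.024))
E
```

```text
[-0.009  0.45  -0.061  1.771  0.035  0.921 -1.921] 3.05
cell2 [0.48543571 0.07640941 0.02451265] [np.float64(6.189764283015522e-05), np.float64(6.189764283014706e-05)]
cell3? [ 0.44597444  0.24824528 -0.00409097] [np.float64(0.0009035372666982285), np.float64(0.0009035372666982423)]
[0.48537099 0.07652315 0.024     ] [0.45570496 0.23064331 0.024     ] [0.60695056 0.18500308 0.024     ]
```

>>> hand_motion(motion=[[0, 0.35, 0, 0, 0, 0], [0, 0.35, 0, 0, 0, 0], [0, 0.34, 0, 0, 0, 0], [0, 0, 0, 0, 0, -0.125], [0, 0, 0, 0, 0, -0.125], [0, 0, 0, 0, 0, -0.125], [0, 0, 0, 0, 0, -0.125], [0, 0, 0, 0, 0, -0.125], [0, 0, 0, 0, 0, -0.125], [0, 0, 0, 0, 0, -0.125], [0, 0, 0, 0, 0, -0.125], [0, 0, 0, 0, 0, -0.125], [0, 0, 0, 0, 0, -0.125], [0, 0, 0, 0, 0, -0.125], [0, 0, 0, 0, 0, -0.125], [0, 0, 0, 0, 0, -0.125]])

```text
clock: 4.38
ee_pos: [0.4932, -0.1214, 0.3187]
orientation: [2.436, 1.982, -0.002]
force: [-0.7, -0.1, 0.6]
gripper_width: 1.005
gripper_force: 0.0
```

>>> hand_motion(motion=[[0, 0, 0, 0, 0, -0.125], [0, 0, 0, 0, 0, -0.125], [0, 0, 0, 0, 0, -0.125], [0, 0, 0, 0, 0, -0.125], [0, 0, 0, 0, 0, -0.125], [0, 0, 0, 0, 0, -0.125], [0, 0, 0, 0, 0, -0.125], [0, 0, 0, 0, 0, -0.125], [0, 0, 0, 0, 0, -0.125], [0, 0, 0, 0, 0, -0.125], [0, 0, 0, 0, 0, -0.125], [0, 0, 0, 0, 0, -0.125], [0, 0, 0.35, 0, 0, 0], [0, 0, 0.35, 0, 0, 0], [0, 0, 0.3, 0, 0, 0], [0, 0, 0, 0, 0, 0], [0, 0, 0, 0, 0, 0]])

```text
clock: 5.8
ee_pos: [0.4928, -0.1207, 0.2182]
orientation: [-0.439, -3.108, 0.001]
force: [0.2, 0.4, 0.1]
gripper_width: 1.001
gripper_force: 0.0
```

```bash
python3 - <<'E'
from rig import r
import cv2,pickle
p=r.snapshot("wrist");p["s"]=r.state();pickle.dump(p,open("w3.pkl","wb"));print(p["s"]["q"].round(2))
cv2.imwrite("pics/w3.png",p["color"][:,:,::-1])
E
```

```text
[ 0.65  0.68 -0.83  1.92  0.66  0.85  0.76]
```

View pics/w3.png

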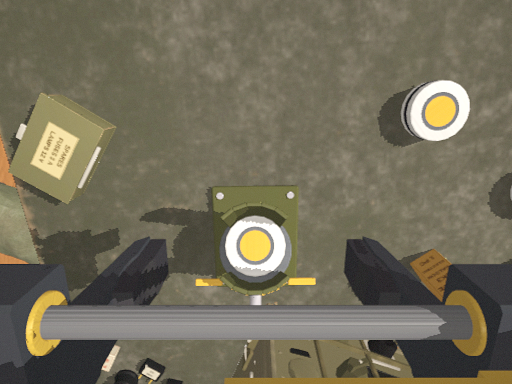

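W3 looks down the tube. The cap is at about (255,245), fully visible, ear tips (196,282) and (316,281), screws (220,196), (290,196). Fingers are at both sides and the cell is at (441,112).

```bash
python3 - <<'E'
from h import *
import pickle
from scipy.optimize import least_squares
A,B,C=[pickle.load(open(f"w{i}.pkl","rb")) for i in(1,2,3)]
for o in orange(C):
    if o[0][0]>190 and o[0][0]<470 and o[0][1]<300: print(o)
f=lambda c,o:np.array([o[0]+(c[0]+.5)/2.667-.5,20+(c[1]+.5)/2.667-.5])
a=lambda *c:f(c,(140,));b=lambda *c:f(c,(300,))
N=None
cap=[o[0] for o in orange(C) if 240<o[0][0]<270 and 230<o[0][1]<260][0]
sc=[((1,1),a(119,55),b(23,55),N),((1,-1),a(287,57),b(190,57),N),((-1,-1),a(287,291),N,(220,196)),((-1,1),N,b(12,291),(290,196))]
def res(v):
    x,y,yaw,m,dx,et=v;Rs,Rh,o=holderT(x,y,yaw);R=[]
    def add(X,*uv):
        for P,u in zip((A,B,C),uv):
            if u is not None:R.append(proj(P,X)-u)
    for (i,j),*u in sc:add(np.array([x,y,.009])+Rs@[dx+i*.0554,j*.04,0],*u)
    add(o+Rh@[.0295,.053,.03+m+et],a(40,183),b(19,184),(316,281.5));add(o+Rh@[.0295,-.053,.03+m+et],a(314,186),b(293,185),(196,282))
    add(o+Rh@[0,0,.024],N,N,cap);R.append([et*100])
    return np.concatenate(R)
q=least_squares(res,[.57,-.144,-.26,.02,0,0],loss='soft_l1');print(q.x.round(4),q.cost,q.fun.round(1))
S=pickle  # check vs top/scene cap done earlier
E
```

```text
(array([439.9, 110.9]), [425, 96, 31, 31, 742])
(array([254.8, 245.2]), [240, 230, 31, 31, 750])
(array([301.9, 280.7]), [288, 277, 28, 8, 212])
(array([207.8, 282. ]), [195, 278, 28, 8, 192])
[ 0.5683 -0.1411 -0.2697  0.0202  0.0079  0.    ] 5.220272969575203 [ 0.  -0.4 -0.2 -0.3 -0.  -0.4  0.1 -0.7 -0.2  0.3 -0.3 -0.9 -0.4 -0.2
  0.3 -1.7  0.1  0.1  0.2 -0.  -0.9 -0.7 -0.2  0.1 -0.1  0.2 -0.2  0.1
  0.5  3.3  0. ]
```

Pointer ≈ 50 mm (m ≈ 0.020), so two more cells (72 mm) are needed, and that is well inside the judged band. cell_0 appears about 3 mm toward the lower wall, which fits the tube clearance. Next, grasp cell_2.

```bash
python3 - <<'E'
from rig import r
from h import *
import pickle
s=r.state();C=pickle.load(open("w3.pkl","rb"))
c=onz(C,(439.9,110.9),.024);print(c)
print(delta(s,(c[0]*.5+.4854*.5,c[1]*.5+.0765*.5,.004),down(-.2697)))
E
```

```text
[0.48512921 0.07629349 0.024     ]
(array([0.0631, 0.1865, 0.2155]), array([-0.0002,  0.0007, -0.0104]), array([0.0610302 , 0.18707782, 0.21558588]))
```

Scaled: 0.032 m is 0.32, 0.035 m is 0.35.

>>> hand_motion(motion=[[0, 0, 0, 0, 0, -0.01], [0.1, 0.31, 0, 0, 0, 0], [0.1, 0.31, 0, 0, 0, 0], [0.1, 0.31, 0, 0, 0, 0], [0.1, 0.31, 0, 0, 0, 0], [0.1, 0.31, 0, 0, 0, 0], [0.11, 0.32, 0, 0, 0, 0], [0, 0, 0.35, 0, 0, 0], [0, 0, 0.35, 0, 0, 0], [0, 0, 0.35, 0, 0, 0], [0, 0, 0.35, 0, 0, 0], [0, 0, 0, 0, 0, 0], [0, 0, 0, 0, 0, 0], [0, 0, 0, 0, 0, 0]])

```text
clock: 7.02
ee_pos: [0.4865, 0.0779, 0.0809]
orientation: [0.421, 3.11, 0.003]
force: [0.1, 0.5, 0.8]
gripper_width: 0.999
gripper_force: 0.0
```

```bash
python3 - <<'E'
from rig import r
from h import *
s=r.state()
print(delta(s,(.4853,.0764,.004),down(-.2697)))
p=r.snapshot("wrist")
for o in orange(p): 
    if o[1][4]>300: print(o, onz(p,o[0],.024))
E
```

```text
(array([ 0.001 , -0.002 ,  0.0769]), array([0.0022, 0.0033, 0.0009]), array([ 0.00075383, -0.00180008,  0.07691926]))
(array([484.1, 105.6]), [459, 80, 52, 52, 2075]) [0.45518781 0.23020826 0.024     ]
(array([249.5, 214.8]), [227, 194, 46, 43, 1541]) [0.48467673 0.07612561 0.024     ]
(array([ 40.5, 323.1]), [26, 291, 41, 65, 1175]) [ 0.52529581 -0.09500819  0.024     ]
```

Scaled: 0.03 m is 0.3, 0.012 m is 0.12.

>>> hand_motion(motion=[[0.01, -0.02, 0.3, 0.002, 0.003, 0], [0, 0, 0.3, 0, 0, 0], [0, 0, 0.12, 0, 0, 0], [0, 0, 0.05, 0, 0, 0], [0, 0, 0, 0, 0, 0], [0, 0, 0, 0, 0, 0]])

```text
clock: 7.57
ee_pos: [0.4844, 0.0759, 0.0032]
orientation: [-0.421, -3.113, 0.0]
force: [0.0, -0.2, 0.7]
gripper_width: 0.999
gripper_force: 0.0
```

>>> hand_motion(motion=[[0, 0, 0, 0, 0, 0], [0, 0, 0, 0, 0, 0], [0, 0, 0, 0, 0, 0], [0, 0, 0, 0, 0, 0], [0, 0, 0, 0, 0, 0], [0, 0, 0, 0, 0, 0], [0, 0, 0, 0, 0, 0], [0, 0, 0, 0, 0, 0]], aperture=0.5, grip_n=35)

```text
clock: 8.23
ee_pos: [0.4834, 0.0753, 0.0021]
orientation: [-0.421, -3.111, 0.003]
force: [-0.1, -0.4, 6.0]
gripper_width: 0.672
gripper_force: 35.0
```

>>> hand_motion(motion=[[0, 0, -0.1, 0, 0, 0], [0, 0, -0.3, 0, 0, 0], [0, 0, -0.35, 0, 0, 0], [0, 0, -0.35, 0, 0, 0], [0, 0, -0.35, 0, 0, 0], [0, 0, -0.35, 0, 0, 0], [0, 0, 0, 0, 0, 0], [0, 0, 0, 0, 0, 0], [0, 0, 0, 0, 0, 0]])

```text
clock: 8.98
ee_pos: [0.4832, 0.0749, 0.1809]
orientation: [-0.421, -3.109, 0.004]
force: [0.3, -0.6, -1.7]
gripper_width: 0.673
gripper_force: 35.0
```

```bash
cat > plan.py <<'E'
import sys
from rig import r
from h import *
# tool tilted along tube; TCP at holder (dx,0,zh)
x,y,yaw=.5683,-.1411,-.2697
Rs,Rh,o=holderT(x,y,yaw)
Rt=np.stack([-Rh[:,0],Rh[:,1],-Rh[:,2]],1)
s=r.state();dx=float(sys.argv[1])
for zh in map(float,sys.argv[2:]):
    d,rv,dt=delta(s,o+Rh@[dx,0,zh],Rt);print(zh,"now",d,"rot",rv,"after",dt.round(4))
print("holder-frame tcp",(Rh.T@(s["ee_pos"]-o)).round(4))
E
python3 plan.py 0 0.2 0.03
```

```text
0.2 now [-0.047  -0.1857 -0.0461] rot [-0.0032 -0.484   0.0014] after [-0.0634 -0.1855 -0.0194]
0.03 now [-0.1261 -0.1852  0.1044] rot [-0.0032 -0.484   0.0014] after [-0.0634 -0.1855  0.1506]
holder-frame tcp [-0.0634  0.1855  0.1806]
```

Scaled: -0.02 m is -0.2, -0.031 m is -0.31.

>>> hand_motion(motion=[[0, 0, -0.2, 0, -0.121, 0], [0, 0, 0, 0, -0.121, 0], [0, 0, 0, 0, -0.121, 0], [0, 0, 0, -0.003, -0.121, 0], [-0.1, -0.31, 0, 0, 0, 0], [-0.1, -0.31, 0, 0, 0, 0], [-0.1, -0.31, 0, 0, 0, 0], [-0.1, -0.31, 0, 0, 0, 0], [-0.1, -0.31, 0, 0, 0, 0], [-0.1, -0.31, 0, 0, 0, 0], [0, 0, 0, 0, 0, 0], [0, 0, 0, 0, 0, 0], [0, 0, 0, 0, 0, 0]])

```text
clock: 10.07
ee_pos: [0.4923, -0.1243, 0.2215]
orientation: [0.387, 2.794, -0.094]
force: [0.2, 1.0, -1.9]
gripper_width: 0.67
gripper_force: 35.0
```

```bash
python3 plan.py -0.001 0.1 0.03
```

```text
0.1 now [-0.0025  0.0061  0.0886] rot [-0.023  -0.1545 -0.0002] after [0.0112 0.004  0.088 ]
0.03 now [-0.0132  0.0077  0.1577] rot [-0.023  -0.1545 -0.0002] after [0.0112 0.004  0.158 ]
holder-frame tcp [ 0.0102 -0.004   0.188 ]
```

Scaled: 0.02 m is 0.2, 0.006 m is 0.06.

>>> hand_motion(motion=[[0, 0, 0, -0.011, -0.05, 0], [0, 0, 0, -0.011, -0.05, 0], [0, 0, 0, 0, -0.055, 0], [0.05, 0.02, 0, 0, 0, 0], [0.06, 0.02, 0, 0, 0, 0], [0, 0, 0.2, 0, 0, 0], [0, 0, 0, 0, 0, 0], [0, 0, 0, 0, 0, 0], [0, 0, 0, 0, 0, 0]])

```text
clock: 10.82
ee_pos: [0.4928, -0.1249, 0.1997]
orientation: [0.374, 2.71, -0.113]
force: [-0.3, -0.3, -1.6]
gripper_width: 0.669
gripper_force: 35.0
```

```bash
python3 plan.py -0.001 0.1 0.03; python3 -c "
from rig import r;print(r.state()['q'].round(2))"
```

```text
0.1 now [-0.0029  0.0063  0.0682] rot [-0.0263 -0.0691  0.0017] after [0.0018 0.0045 0.0684]
0.03 now [-0.0078  0.0082  0.138 ] rot [-0.0263 -0.0691  0.0017] after [0.0018 0.0045 0.1384]
holder-frame tcp [ 0.0008 -0.0045  0.1684]
[ 0.39  0.56 -0.45  2.33  1.88  0.36 -0.48]
```

Scaled: 0.002 m is 0.02, 0.001 m is 0.01.

>>> hand_motion(motion=[[0, 0, 0, -0.01, -0.025, 0], [0, 0, 0, -0.01, -0.025, 0], [0, 0, 0, -0.006, -0.02, 0], [0, 0.02, 0, 0, 0, 0], [0.01, 0.02, 0, 0, 0, 0], [0, 0, 0, 0, 0, 0], [0, 0, 0, 0, 0, 0], [0, 0, 0, 0, 0, 0], [0, 0, 0, 0, 0, 0]])

```text
clock: 11.57
ee_pos: [0.4936, -0.1221, 0.1997]
orientation: [0.358, 2.638, -0.091]
force: [-0.0, -0.5, -1.8]
gripper_width: 0.675
gripper_force: 35.0
```

```bash
python3 plan.py -0.001 0.1 0.03; python3 -c "
from rig import r;print(r.state()['q'].round(2))"
```

```text
0.1 now [0.0019 0.0017 0.0683] rot [-0.0019  0.0028  0.0003] after [0.0017 0.0016 0.0684]
0.03 now [0.0021 0.0018 0.1383] rot [-0.0019  0.0028  0.0003] after [0.0017 0.0016 0.1384]
holder-frame tcp [ 0.0007 -0.0016  0.1684]
[ 0.49  0.59 -0.61  2.4   2.1   0.5  -0.7 ]
```

The rows are not in the units I measure in: shifts go in units of 100 mm. I convert before sending: 0.002 m is 0.02, 0.02 m is 0.2.

>>> hand_motion(motion=[[0.02, 0.015, 0, -0.002, 0.002, 0], [0, 0, 0.15, 0, 0, 0], [0, 0, 0.2, 0, 0, 0], [0, 0, 0.2, 0, 0, 0], [0, 0, 0.15, 0, 0, 0], [0, 0, 0.04, 0, 0, 0], [0, 0, 0, 0, 0, 0], [0, 0, 0, 0, 0, 0], [0, 0, 0, 0, 0, 0]])

```text
clock: 12.32
ee_pos: [0.5247, -0.1292, 0.1337]
orientation: [0.357, 2.64, -0.087]
force: [-0.3, -0.7, -0.7]
gripper_width: 0.675
gripper_force: 35.0
```

```bash
python3 plan.py -0.001 0.027
python3 - <<'E'
from rig import r
from h import *
p=r.snapshot("wrist");cv2.imwrite("pics/w4.png",p["color"][:,:,::-1])
E
```

```text
0.027 now [-0.0004  0.0001  0.0681] rot [0.0004 0.0009 0.0006] after [-0.0004  0.0001  0.0681]
holder-frame tcp [-0.0014 -0.0001  0.0951]
```

View pics/w4.png

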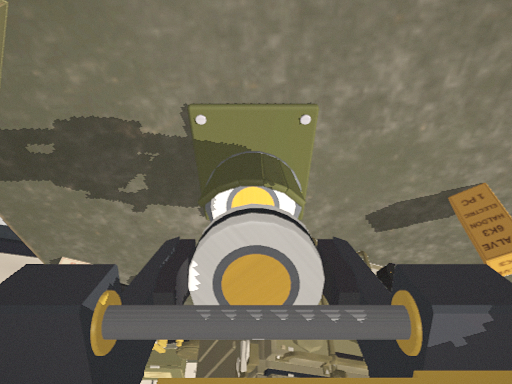

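The held cell, at (256,280), is level with the tube and centred left-right over cell_0 (253,203). Insert in two stages and watch the force.

```bash
python3 - <<'E'
from rig import r
from h import *
p=r.snapshot("wrist");s=r.state();R=Ro.from_rotvec(s["orientation"]).as_matrix()
for o in orange(p):
    if 240<o[0][0]<275 and o[1][4]>500: 
        c,d=ray(p,o[0]);c=R.T@(c-s["ee_pos"]);d=R.T@d;print(o,"at tool z=-.022:",(c+d*(-.022-c[2])/d[2]).round(4))
E
```

```text
(array([251.8, 196.8]), [231, 186, 43, 22, 621]) at tool z=-.022: [ 0.0386  0.0001 -0.022 ]
(array([255.7, 281.1]), [221, 254, 70, 51, 2979]) at tool z=-.022: [ 0.0005  0.0016 -0.022 ]
```

>>> hand_motion(motion=[[0, 0, 0.1, 0, 0, 0], [0, 0, 0.1, 0, 0, 0], [0, 0, 0.1, 0, 0, 0], [0, 0, 0, 0, 0, 0], [0, 0, 0, 0, 0, 0]])

```text
clock: 12.83
ee_pos: [0.5381, -0.133, 0.1052]
orientation: [0.359, 2.642, -0.087]
force: [-0.5, 0.5, -1.7]
gripper_width: 0.674
gripper_force: 35.0
```

```bash
python3 plan.py -0.001 0.027
```

```text
0.027 now [-0.0013  0.0002  0.0363] rot [ 0.0005 -0.0013 -0.0005] after [-0.0012  0.0002  0.0363]
holder-frame tcp [-0.0022 -0.0002  0.0633]
```

>>> hand_motion(motion=[[-0.01, 0, 0.1, 0, 0, 0], [0, 0, 0.1, 0, 0, 0], [0, 0, 0.08, 0, 0, 0], [0, 0, 0.04, 0, 0, 0], [0, 0, 0.02, 0, 0, 0], [0, 0, 0.01, 0, 0, 0], [0, 0, 0, 0, 0, 0], [0, 0, 0, 0, 0, 0]])

```text
clock: 13.5
ee_pos: [0.5546, -0.1374, 0.0758]
orientation: [0.358, 2.64, -0.087]
force: [-0.6, 0.0, -1.2]
gripper_width: 0.672
gripper_force: 35.0
```

```bash
python3 plan.py -0.001 0.026
```

```text
0.026 now [0.0004 0.0001 0.0034] rot [0.0005 0.0004 0.0003] after [0.0004 0.0001 0.0034]
holder-frame tcp [-0.0006 -0.0001  0.0294]
```

Scaled: 0.001 m is 0.01.

>>> hand_motion(motion=[[0, 0, 0.01, 0, 0, 0], [0, 0, 0.01, 0, 0, 0], [0, 0, 0, 0, 0, 0], [0, 0, 0, 0, 0, 0]])

```text
clock: 13.83
ee_pos: [0.5556, -0.1378, 0.074]
orientation: [0.358, 2.64, -0.087]
force: [-0.4, 0.3, -2.2]
gripper_width: 0.673
gripper_force: 35.0
```

>>> hand_motion(motion=[[0, 0, 0, 0, 0, 0], [0, 0, 0, 0, 0, 0], [0, 0, 0, 0, 0, 0], [0, 0, 0, 0, 0, 0], [0, 0, 0, 0, 0, 0], [0, 0, 0, 0, 0, 0]], aperture=0.9)

```text
clock: 14.33
ee_pos: [0.5557, -0.1378, 0.074]
orientation: [0.358, 2.64, -0.087]
force: [0.1, -0.6, 0.1]
gripper_width: 0.899
gripper_force: 0.0
```

```bash
python3 plan.py -0.001 0.19
```

```text
0.19 now [ 0.0004  0.0002 -0.1627] rot [0.0003 0.0005 0.0001] after [ 0.0005  0.0002 -0.1627]
holder-frame tcp [-0.0005 -0.0002  0.0273]
```

>>> hand_motion(motion=[[0, 0, -0.1, 0, 0, 0], [0, 0, -0.2, 0, 0, 0], [0, 0, -0.3, 0, 0, 0], [0, 0, -0.3, 0, 0, 0], [0, 0, -0.3, 0, 0, 0], [0, 0, -0.3, 0, 0, 0], [0, 0, -0.13, 0, 0, 0], [0, 0, 0, 0, 0, 0], [0, 0, 0, 0, 0, 0], [0, 0, 0, 0, 0, 0]], aperture=1.0)

```text
clock: 15.17
ee_pos: [0.4831, -0.1178, 0.2182]
orientation: [0.358, 2.64, -0.087]
force: [0.3, 0.3, -0.4]
gripper_width: 0.999
gripper_force: 0.0
```

```bash
python3 - <<'E'
from rig import r
from h import *
p=r.snapshot("wrist");cv2.imwrite("pics/w5.png",p["color"][:,:,::-1])
Rs,Rh,o=holderT(.5683,-.1411,-.2697)
for b in orange(p):
    if b[1][4]>60:
        c,d=ray(p,b[0]);c=Rh.T@(c-o);d=Rh.T@d;print(b,"on z=48:",(c+d*(.048-c[2])/d[2]).round(4))
print(delta(r.state(),(.4555,.2303,.2),down(-.2697)))
E
```

```text
(array([21.5, 30.6]), [0, 13, 45, 40, 397]) on z=48: [-0.127 -0.185  0.048]
(array([ 9. , 57.4]), [5, 45, 9, 24, 114]) on z=48: [-0.1072 -0.1994  0.048 ]
(array([20.9, 64.1]), [17, 53, 9, 23, 114]) on z=48: [-0.1021 -0.1908  0.048 ]
(array([51. , 63.7]), [37, 52, 31, 36, 259]) on z=48: [-0.1024 -0.1661  0.048 ]
(array([31.3, 74.8]), [27, 62, 10, 26, 124]) on z=48: [-0.0939 -0.184   0.048 ]
(array([438.5, 200.2]), [407, 162, 61, 72, 1793]) on z=48: [0.0158 0.1706 0.048 ]
(array([255.9, 183.4]), [240, 168, 33, 32, 842]) on z=48: [-0.0006  0.0015  0.048 ]
(array([209.5, 214.9]), [197, 210, 26, 10, 185]) on z=48: [ 0.0299 -0.042   0.048 ]
(array([297.5, 214.6]), [284, 210, 28, 9, 201]) on z=48: [0.0297 0.0405 0.048 ]
(array([ 32.9, 325.8]), [26, 291, 24, 65, 385]) on z=48: [ 0.1536 -0.2327  0.048 ]
(array([478.6, 326.4]), [464, 292, 22, 64, 362]) on z=48: [0.1555 0.2356 0.048 ]
(array([161.4, 300.8]), [155, 294, 14, 11, 78]) on z=48: [ 0.1234 -0.0953  0.048 ]
(array([176.1, 299.4]), [173, 294, 8, 11, 71]) on z=48: [ 0.1218 -0.0801  0.048 ]
(array([117.9, 365.9]), [97, 343, 42, 41, 835]) on z=48: [ 0.2063 -0.1502  0.048 ]
(array([341.8, 380.5]), [225, 378, 256, 6, 1376]) on z=48: [0.2273 0.0971 0.048 ]
(array([ 0.1142,  0.3281, -0.0391]), array([ 6.000e-04,  4.793e-01, -1.000e-04]), array([0.11935514, 0.32811508, 0.01773137]))
```

View pics/w5.png

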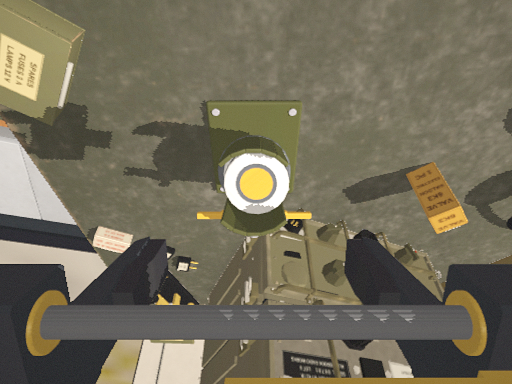

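The cell is at holder (-0.6, 1.5) mm, round and flat in the tube, with the ears at x ≈ 29.8 mm as expected. Next is cell_3.

>>> hand_motion(motion=[[0, 0, 0, 0, 0.08, 0], [0, 0, 0, 0, 0.08, 0], [0, 0, 0, 0, 0.08, 0], [0, 0, 0, 0, 0.08, 0], [0, 0, 0, 0, 0.08, 0], [0, 0, 0, 0, 0.079, 0], [0, 0, 0, 0, 0, 0], [0, 0, 0, 0, 0, 0]])

```text
clock: 15.88
ee_pos: [0.4746, -0.1333, 0.2107]
orientation: [0.406, 2.878, -0.127]
force: [0.4, -0.1, -0.2]
gripper_width: 1.0
gripper_force: 0.0
```

>>> hand_motion(motion=[[0.11, 0.3, 0, 0, 0, 0], [0.11, 0.3, 0, 0, 0, 0], [0.11, 0.3, 0, 0, 0, 0], [0.11, 0.3, 0, 0, 0, 0], [0.11, 0.3, 0, 0, 0, 0], [0.11, 0.3, 0, 0, 0, 0], [0.11, 0.3, 0, 0, 0, 0], [0.11, 0.3, 0, 0, 0, 0], [0.11, 0.3, 0, 0, 0, 0], [0.1, 0.3, 0, 0, 0, 0], [0.1, 0.28, 0, 0, 0, 0], [0, 0, 0, 0, 0, 0], [0, 0, 0, 0, 0, 0], [0, 0, 0, 0, 0, 0]])

```text
clock: 17.05
ee_pos: [0.4546, 0.2108, 0.165]
orientation: [0.403, 2.878, -0.132]
force: [-1.1, -0.7, 1.0]
gripper_width: 1.005
gripper_force: 0.0
```

```bash
cat > see.py <<'E'
from rig import r
from h import *
s=r.state();p=r.snapshot("wrist")
for o in orange(p): 
    if o[1][4]>300: print(o, onz(p,o[0],.024).round(4))
print(delta(s,(.4555,.2303,.003),down(-.2697)),s["q"].round(2))
E
python3 see.py
```

```text
(array([57.5,  6.5]), [0, 0, 154, 21, 1732]) [0.3116 0.0974 0.024 ]
(array([284.9, 142. ]), [267, 126, 36, 33, 933]) [0.4549 0.2302 0.024 ]
(array([277.3, 276.6]), [264, 267, 28, 20, 443]) [0.6059 0.1846 0.024 ]
(array([ 39.7, 312.8]), [26, 291, 39, 64, 643]) [ 0.5979 -0.1244  0.024 ]
(array([186.8, 359.4]), [159, 339, 48, 42, 1128]) [0.7286 0.0247 0.024 ]
(array([0.0431, 0.0281, 0.1548]), array([-0.0581,  0.2423, -0.0085]), array([0.00433719, 0.01905656, 0.16199269])) [-0.44  0.65 -0.38  2.13  1.02  0.55 -0.36]
```

Scaled: 0.03 m is 0.3, 0.019 m is 0.19.

>>> hand_motion(motion=[[0, 0, 0, -0.02, 0.06, 0], [0, 0, 0, -0.02, 0.06, 0], [0, 0, 0, -0.018, 0.06, -0.004], [0, 0, 0, 0, 0.06, -0.004], [0.04, 0.19, 0, 0, 0, 0], [0, 0, 0.3, 0, 0, 0], [0, 0, 0.3, 0, 0, 0], [0, 0, 0.3, 0, 0, 0], [0, 0, 0, 0, 0, 0], [0, 0, 0, 0, 0, 0], [0, 0, 0, 0, 0, 0]])

```text
clock: 18.02
ee_pos: [0.4569, 0.2313, 0.0767]
orientation: [0.421, 3.11, 0.004]
force: [0.0, 0.6, 1.0]
gripper_width: 0.999
gripper_force: 0.0
```

```bash
python3 see.py
```

```text
(array([23.5, 28.5]), [0, 0, 83, 57, 2412]) [0.3161 0.1409 0.024 ]
(array([303.9,  14.9]), [122, 0, 390, 44, 9364]) [0.3503 0.2899 0.024 ]
(array([250.3, 216.9]), [227, 196, 47, 43, 1591]) [0.455  0.2302 0.024 ]
(array([ 40.9, 323.2]), [25, 291, 42, 65, 1208]) [0.4933 0.0629 0.024 ]
(array([ 0.0013, -0.0016,  0.0737]), array([0.0028, 0.0029, 0.0006]), array([ 0.00104641, -0.00136237,  0.07367252])) [-0.27  0.85 -0.48  2.02  0.86  0.47 -0.1 ]
```

Scaled: 0.03 m is 0.3, 0.009 m is 0.09.

>>> hand_motion(motion=[[0, -0.015, 0.3, 0.002, 0.003, 0], [0, 0, 0.3, 0, 0, 0], [0, 0, 0.09, 0, 0, 0], [0, 0, 0.04, 0, 0, 0], [0, 0, 0, 0, 0, 0], [0, 0, 0, 0, 0, 0]])

```text
clock: 18.57
ee_pos: [0.4567, 0.2311, 0.0039]
orientation: [0.42, 3.113, 0.003]
force: [-0.6, 0.0, -0.2]
gripper_width: 0.999
gripper_force: 0.0
```

>>> hand_motion(motion=[[0, 0, 0, 0, 0, 0], [0, 0, 0, 0, 0, 0], [0, 0, 0, 0, 0, 0], [0, 0, 0, 0, 0, 0], [0, 0, 0, 0, 0, 0], [0, 0, 0, 0, 0, 0], [0, 0, 0, 0, 0, 0], [0, 0, 0, 0, 0, 0]], aperture=0.5, grip_n=35)

```text
clock: 19.23
ee_pos: [0.4562, 0.2301, 0.003]
orientation: [-0.421, -3.113, 0.0]
force: [-0.4, -1.5, 4.8]
gripper_width: 0.67
gripper_force: 35.0
```

>>> hand_motion(motion=[[0, 0, -0.1, 0, 0, 0], [0, 0, -0.3, 0, 0, 0], [0, 0, -0.35, 0, 0, 0], [0, 0, -0.35, 0, 0, 0], [0, 0, -0.35, 0, 0, 0], [0, 0, -0.35, 0, 0, 0], [0, 0, -0.3, 0, 0, 0], [0, 0, 0, 0, 0, 0], [0, 0, 0, 0, 0, 0], [0, 0, 0, 0, 0, 0]])

```text
clock: 20.07
ee_pos: [0.4558, 0.2295, 0.2116]
orientation: [-0.42, -3.111, 0.001]
force: [-0.3, -0.6, -1.3]
gripper_width: 0.672
gripper_force: 35.0
```

```bash
python3 plan.py 0 0.19 0.055
```

```text
0.19 now [-0.119  -0.3274 -0.0068] rot [-0.0007 -0.482   0.0014] after [-0.1091 -0.3272  0.049 ]
0.055 now [-0.1816 -0.3273  0.1128] rot [-0.0007 -0.482   0.0014] after [-0.1091 -0.3272  0.184 ]
holder-frame tcp [-0.1091  0.3272  0.239 ]
```

>>> hand_motion(motion=[[-0.11, -0.3, -0.01, 0, 0, 0], [-0.11, -0.3, -0.01, 0, 0, 0], [-0.11, -0.3, -0.01, 0, 0, 0], [-0.11, -0.3, -0.01, 0, 0, 0], [-0.11, -0.3, -0.01, 0, 0, 0], [-0.11, -0.3, -0.01, 0, 0, 0], [-0.11, -0.3, -0.01, 0, 0, 0], [-0.11, -0.3, 0, 0, 0, 0], [-0.11, -0.3, 0, 0, 0, 0], [-0.1, -0.3, 0, 0, 0, 0], [-0.1, -0.27, 0, 0, 0, 0], [0, 0, 0, 0, 0, 0]])

```text
clock: 21.07
ee_pos: [0.4825, -0.124, 0.2163]
orientation: [-0.435, -3.105, 0.006]
force: [0.2, 0.2, -1.4]
gripper_width: 0.672
gripper_force: 35.0
```

>>> hand_motion(motion=[[0, 0, 0, 0, -0.05, 0], [0, 0, 0, 0, -0.05, 0], [0, 0, 0, 0, -0.05, 0], [0, 0, 0, 0, -0.05, 0], [0, 0, 0, 0, -0.05, 0], [0, 0, 0, 0, -0.05, 0], [0, 0, 0, 0, -0.05, 0], [0, 0, 0, 0, -0.05, 0], [0, 0, 0, 0, -0.04, 0], [0, 0, 0, 0, -0.04, 0], [0, 0, 0, 0, 0, 0], [0, 0, 0, 0, 0, 0]])

```text
clock: 22.07
ee_pos: [0.4839, -0.1204, 0.2173]
orientation: [0.367, 2.71, -0.093]
force: [0.4, 0.3, -1.2]
gripper_width: 0.671
gripper_force: 35.0
```

```bash
python3 plan.py 0.0005 0.13; python3 -c "
from rig import r;print(r.state()['q'].round(2))"
```

```text
0.13 now [-0.0044  0.0032  0.0583] rot [-0.0115 -0.0696  0.0032] after [-0.0003  0.0025  0.0585]
holder-frame tcp [ 0.0002 -0.0025  0.1885]
[ 0.37  0.5  -0.41  2.34  1.82  0.3  -0.42]
```

Scaled: 0.02 m is 0.2, 0.018 m is 0.18.

>>> hand_motion(motion=[[0, 0, 0, -0.006, -0.025, 0.001], [0, 0, 0, -0.005, -0.025, 0.001], [0, 0, 0, 0, -0.02, 0.001], [0, 0.025, 0, 0, 0, 0], [0, 0, 0.2, 0, 0, 0], [0, 0, 0.2, 0, 0, 0], [0, 0, 0.18, 0, 0, 0], [0, 0, 0, 0, 0, 0], [0, 0, 0, 0, 0, 0], [0, 0, 0, 0, 0, 0]])

```text
clock: 22.9
ee_pos: [0.5118, -0.1258, 0.1677]
orientation: [0.359, 2.636, -0.091]
force: [-0.6, -0.0, -1.6]
gripper_width: 0.671
gripper_force: 35.0
```

```bash
python3 plan.py 0.0005 0.053
python3 - <<'E'
from rig import r
from h import *
p=r.snapshot("wrist");s=r.state();R=Ro.from_rotvec(s["orientation"]).as_matrix()
for o in orange(p):
    if 235<o[0][0]<275 and o[1][4]>500: 
        c,d=ray(p,o[0]);c=R.T@(c-s["ee_pos"]);d=R.T@d;print(o,"at tool z=-.021:",(c+d*(-.021-c[2])/d[2]).round(4))
E
```

```text
0.053 now [0.0023 0.0004 0.0785] rot [-0.0019  0.0043 -0.0006] after [0.0019 0.0003 0.0785]
holder-frame tcp [ 0.0024 -0.0003  0.1315]
(array([256.2, 191.3]), [236, 180, 41, 22, 635]) at tool z=-.021: [ 0.041   0.0018 -0.021 ]
(array([255.8, 277.5]), [221, 248, 70, 57, 3216]) at tool z=-.021: [ 0.0021  0.0016 -0.021 ]
```

>>> hand_motion(motion=[[0.018, 0, 0, -0.002, 0.004, 0], [0, 0, 0.1, 0, 0, 0], [0, 0, 0.15, 0, 0, 0], [0, 0, 0.15, 0, 0, 0], [0, 0, 0.08, 0, 0, 0], [0, 0, 0, 0, 0, 0], [0, 0, 0, 0, 0, 0], [0, 0, 0, 0, 0, 0]])

```text
clock: 23.62
ee_pos: [0.5318, -0.1313, 0.1248]
orientation: [0.359, 2.638, -0.087]
force: [-0.7, -0.2, -1.1]
gripper_width: 0.669
gripper_force: 35.0
```

```bash
python3 plan.py 0.0007 0.053
```

```text
0.053 now [0.0004 0.0003 0.0308] rot [ 0.0006  0.0019 -0.0007] after [0.0003 0.0003 0.0308]
holder-frame tcp [ 0.001  -0.0003  0.0838]
```

>>> hand_motion(motion=[[0, 0, 0.08, 0, 0.002, 0], [0, 0, 0.08, 0, 0, 0], [0, 0, 0.07, 0, 0, 0], [0, 0, 0.04, 0, 0, 0], [0, 0, 0.02, 0, 0, 0], [0, 0, 0.01, 0, 0, 0], [0, 0, 0, 0, 0, 0], [0, 0, 0, 0, 0, 0]])

```text
clock: 24.28
ee_pos: [0.5454, -0.1351, 0.0975]
orientation: [0.36, 2.641, -0.086]
force: [-0.3, -0.0, -0.9]
gripper_width: 0.672
gripper_force: 35.0
```

```bash
python3 plan.py 0.0007 0.053
```

```text
0.053 now [0.0002 0.0003 0.0001] rot [ 0.0007 -0.0005 -0.0012] after [0.0002 0.0003 0.0001]
holder-frame tcp [ 0.0009 -0.0003  0.0531]
```

Almost seated (about 2 mm gap at most). Release and retreat.

Scaled: 0.001 m is 0.01.

>>> hand_motion(motion=[[0, 0, 0.01, 0, 0, 0], [0, 0, 0, 0, 0, 0], [0, 0, 0, 0, 0, 0], [0, 0, 0, 0, 0, 0]])

```text
clock: 24.62
ee_pos: [0.5459, -0.1353, 0.0968]
orientation: [0.36, 2.64, -0.087]
force: [0.0, -0.4, -0.8]
gripper_width: 0.671
gripper_force: 35.0
```

>>> hand_motion(motion=[[0, 0, 0, 0, 0, 0], [0, 0, 0, 0, 0, 0], [0, 0, 0, 0, 0, 0], [0, 0, 0, 0, 0, 0], [0, 0, 0, 0, 0, 0], [0, 0, 0, 0, 0, 0]], aperture=0.9)

```text
clock: 25.12
ee_pos: [0.546, -0.1353, 0.0967]
orientation: [0.36, 2.64, -0.086]
force: [0.2, 0.9, -0.5]
gripper_width: 0.9
gripper_force: 0.0
```

>>> hand_motion(motion=[[0, 0, -0.1, 0, 0, 0], [0, 0, -0.2, 0, 0, 0], [0, 0, -0.3, 0, 0, 0], [0, 0, -0.3, 0, 0, 0], [0, 0, -0.3, 0, 0, 0], [0, 0, -0.2, 0, 0, 0], [0, 0, 0, 0, 0, 0], [0, 0, 0, 0, 0, 0], [0, 0, 0, 0, 0, 0]], aperture=1.0)

```text
clock: 25.87
ee_pos: [0.4838, -0.1183, 0.2207]
orientation: [0.36, 2.64, -0.087]
force: [0.9, -1.0, -0.5]
gripper_width: 1.0
gripper_force: 0.0
```

```bash
python3 - <<'E'
from rig import r
from h import *
p=r.snapshot("wrist")
Rs,Rh,o=holderT(.5683,-.1411,-.2697)
for b in orange(p):
    if 190<b[0][0]<330 and b[0][1]<290:
        c,d=ray(p,b[0]);c=Rh.T@(c-o);d=Rh.T@d;print(b,"on z=72:",(c+d*(.072-c[2])/d[2]).round(4))
S=r.snapshot("scene");q=p["color"][120:270,180:330]
cv2.imwrite("pics/end.png",np.hstack([cv2.resize(q,(400,400),interpolation=cv2.INTER_CUBIC),cv2.resize(S["color"][145:215,230:300],(400,400),interpolation=cv2.INTER_CUBIC)])[:,:,::-1])
print(proj(S,o+Rh@[0,0,.072]))
E
```

```text
(array([255.9, 187. ]), [239, 170, 35, 35, 968]) on z=72: [-0.0016  0.0013  0.072 ]
(array([297.9, 212.4]), [285, 207, 27, 10, 212]) on z=72: [0.0213 0.0376 0.072 ]
(array([209.4, 212.4]), [197, 208, 26, 9, 201]) on z=72: [ 0.021  -0.0389  0.072 ]
[274.89069095 168.64563277]
```

View pics/end.png

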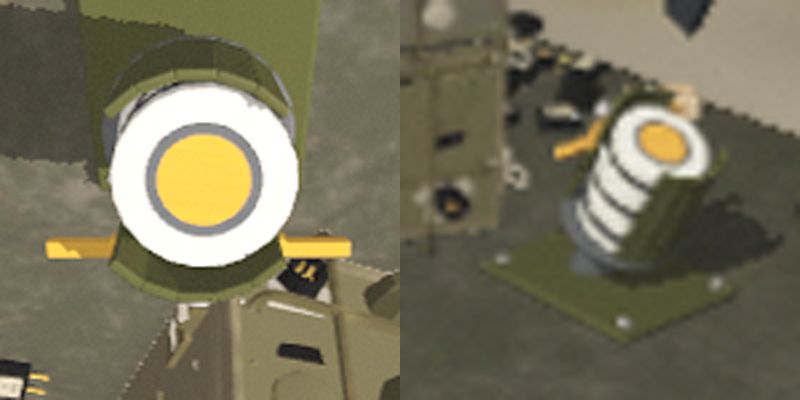

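The end view shows three cells stacked flush in the tube. The cap is at holder (-1.6, 1.3) mm at the 72 mm height, and the pointer ear hasn't moved (scene crop (155,153), same as before). Handing in.

```bash
python3 -c "
from rig import r;print(r.finish_job())"
```

```text
the job is handed in; nothing more can be done
None
```

I handed the job in with two cells added, so the holder has three and the stack top is at 72 mm, past the pointer at about 50 mm; the last pictures show them seated flat and the pointer unmoved, and the fourth cell was left on the table, but no verdict came back.

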